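# Clip the long lamp into its sprung holder

### The arm

A 6-joint arm with a two-finger parallel gripper is mounted at the origin on the work surface. World frame = base frame: x ahead of the robot, y to its left, z up, the work surface at z = 0. Lengths are in mm, angles in rad, forces in N, time in s.
With the tool pointing down it reaches from about 350 to 775 mm from the base axis. Payload 5.5 kg.
Tool frame: the origin (TCP) lies midway between the tips of the shut fingers; the grasp point (between the pads) lies 19 mm behind it (hold_point_z is the distance from the TCP to the grasp point, in mm); z points along the fingers, y is the direction in which the jaws open and shut (so a half turn about z gives the same grasp; the last joint's range is limited). The gripper opens to 85 mm and grips with 20 to 120 N. Pads are 22 mm wide; open, the fingers measure 114 mm over their backs; the gripper's body (76 mm by 85 mm) begins 54 mm behind the grasp point. The pads swing forward as they close: fully open they stand 13 mm farther back than shut.
Start: joints at [-1.257, 0.313, 0.046, 1.304, 0, 1.431], TCP at [252.073, -516.847, 231.323] pointing down, gripper open.
Joint ranges: [-2.76, 2.76], [-0.86, 1.69], [-1.03, 1.26], [-2.2, 2.34], [-1.47, 1.5], [-3.14, 3.14]. Speed limits (rad/s): [2.57, 2.57, 3.14, 3.14, 3.14, 3.14].

### API

Orientations are given as a unit quaternion [w, x, y, z].
In Python, from rig import * gives the robot as it stands.
- The arm moves only by the shell command python3 -m crank 'ROWS' [OPENING] [FORCE]. ROWS is JSON, one flat list of numbers, 6 for each row, row after row: the shift along the tool's x, y, z each as a share of 0.2 m, from -1 to 1, then the turn, a rotation vector about the tool's x, y, z each as a share of pi rad, from -1 to 1. A call has 1 to 20 rows; each row shifts and turns the commanded pose from where the row before left it, along the tool's axes as they then stand; what a row does not reach is not made up. A row lasts 1/12 s, in which the tool goes at most 41.7 mm and 7.16 degrees, less where a joint would pass 70% of its speed; a pose out of reach is approached as far as the arm can. A call with a number of a shift or a turn outside -1 to 1 is refused whole. A call with a gripper value outside its range is refused whole. OPENING is the gripper command: -1 is shut, 1 is fully open, values between are in proportion, set as the call begins (- or left out, the last holds). The fingers move at their own pace and stop on an object; FORCE is the grip in N (left out, the last holds). Time passes only in rows, so rows that do not move let the fingers close. It gives the time, the measured TCP pose, the force and the opening at its end, in the units of the state.
- state(): the state, without advancing time (a new reading comes with each control period).
- camera(name): name is "side" or "top"; returns a dict with "pixels" (400x640x3 uint8, blue, green, red), "fx", "fy", "cx", "cy" (pixels), "R" (3x3) and "t" (3): a world point X has camera coordinates R X + t. Camera axes: x right, y down, z forward; pixel columns grow to the right and rows downward; lengths in mm; the calibration is good to about 2 mm. A picture is of the moment at which its call begins. There is no depth.
- job_done(): hands the job in, once; it reports no verdict.
Trained networks look in a picture, given as the dict that the camera call returned (one of the last four; its "shot" number tells which), for a name from the list of things; names that differ only in an ending like _2 or _b are one class to them, and where a whole thing is asked for, a point or a joint stands for the part that bears it (a point fixed in the world has none). Each returns a list of dicts, best first, with "conf" (0 to 1); they miss things now and then, are a little off and sometimes report something else, mostly with a low value. They report only what shows in the picture. A call takes as long as a camera call. They do not tell look-alikes from the thing itself.
- spot_in(thing, picture): "location" ([x, y, z] in mm, in world coordinates, good to about 4 mm: the middle of the surface that is visible of it).
- silhouettes(thing, picture): "pixels" (400x640 bool, what is visible of it).
- spot_point(thing, picture): "location" ([x, y, z] in mm, in world coordinates, good to about 4 mm: a listed point, or the origin of a listed thing).
The state is a dict: "time": time; "joints": joint angles; "joint_vel": joint speeds; "joint_torque": joint torques, N m; "tcp_pos": TCP position; "tool_rot": TCP orientation; "wrist_force": force on the tool from outside, world axes, zero at the start; "ft_torque": the same for the moment, N m; "width": finger opening in mm.
Only numpy, scipy, OpenCV 4.12 (cv2) and the standard library are available. Lean on these libraries where they do the work, as an engineer would, in place of code of your own. Each camera call takes 0.05 s, during which the arm holds its last target.

### The job

Fit the long lamp into the lamp holder, whose carriage is clamped anywhere along its rail: the lamp's square socket end goes against the sprung pusher, which has to be pushed back with it, and the glass nose goes under the lip at the other end. Leave it lying level and fully home in both saddles, held by the spring with the nose against the end wall, and let go of it. Do not disturb the short lamp, the bottle or the beaker.

Things in the scene. Friction and masses are not known exactly. Their poses are not given: they have to be found in the camera images.
- lamp: Long spectrometer lamp, loose on the bench, 160 g: 130 mm long, 36 mm wide and high. Origin: mid-length, on its underside, 18 mm below its axis; x from tail to nose, z up. x=-65 to -20 mm: white plastic socket block, 36 mm square, thin grey band; x=-20 to +65 mm: clear glass tube, 36 mm diameter, steel and white core inside, flat end. May be gripped across its width anywhere.
- lamp_nose (a point): Centre of the flat end of the long lamp's glass tube, on the lamp's axis.
- lamp_tail (a point): Centre of the flat end of the long lamp's square socket block, on the lamp's axis.
- holder: Lamp holder's rail: dark steel bar bolted to the bench, 250 x 64 x 8 mm, turned up to 30 degrees. Origin: on the bench, on its centre line; x towards the nose end, z up. A carriage (grey plate, 50 mm wide, top at 14 mm, with saddles, end wall and pusher) is clamped somewhere along it: carriage u = rail x - d, with d unknown within +-15 mm: find it by touch or sight.
- rail_nose_end (a point): Middle of the rail's nose end, top edge (rail x=+103 mm). On this side stands the carriage's end wall: inner face u=+66 mm, 52 mm wide, top at 65 mm above the bench; at its top a lip 4 mm thick reaches back over the nose to u=+58 mm, underside at 61 mm. A seated lamp has nose at u=+66, tail at u=-64 mm, axis 40 mm above the bench.
- rail_tail_end (a point): Middle of the rail's tail end, top edge (rail x=-147 mm). On this side: spring housing u=-127 to -97 mm, 56 mm high. Saddles: U-shaped, u=-58 to -46 and +40 to +52 mm, seat 22 mm above the bench, 40 mm wide inside (2 mm play each side), walls to 40 mm, flared above to 48 mm; between them the sides are open for fingers.
- plunger (a joint): Sprung steel pusher on the carriage: 0 = fully out, face at u=-60 mm; grows as it is pushed back towards the tail end, to 0.030 m; 0.004 with the lamp seated. Face 32 mm wide, 22 to 46 mm above the bench. Takes 3 N to start, 8 N at 15 mm, 12 N at the end. Only 118 mm is free from pusher at rest to lip edge, so the lamp cannot go straight down level.
- short_lamp: Spare short lamp, loose on the bench, same make but only 86 mm long and 30 mm wide and high, origin as for the long one. Not to be moved.
- bottle: Closed plastic bottle standing on the bench, diameter 60 mm, 150 mm high with cap. Origin: centre of its underside. Not to be moved.
- beaker: Empty glass beaker standing on the bench, diameter 68 mm, 85 mm high. Origin: centre of its underside. Not to be moved.
There are look-alikes about, which are no part of the job. Leave any orange look-alike of the lamp alone.

How it is judged (in metres and radians):
At the end, for the whole second after the job is handed in: The long lamp lies in the holder, nose at the lipped end, its socket block keeping the pusher pushed back 2 to 7 mm (4 mm when home); both ends of its axis are within 5 mm of the rail's centre line and 36 to 44.5 mm above the bench; it is released and at rest (value of joint plunger between 0.002 and 0.007 m and x of lamp_nose in the frame of holder above 0.04 m and x of lamp_tail in the frame of holder below -0.04 m and y of lamp_nose in the frame of holder between -0.005 and 0.005 m and z of lamp_nose in the frame of holder between 0.036 and 0.0445 m and y of lamp_tail in the frame of holder between -0.005 and 0.005 m and z of lamp_tail in the frame of holder between 0.036 and 0.0445 m and linear speed of lamp below 0.01 m/s and angular speed of lamp below 0.1 rad/s); the robot touches nothing.
It fails at once if the short lamp, the bottle or the beaker is moved by more than 25 mm (distance of any of short_lamp, bottle, beaker from where it was at the start of the episode above 0.025 m).
It also fails if it takes over 48 s, if anything falls off the work surface, if the arm or the gripper's body presses on something with over 40 N, if the wrist force passes 120 N, or if a joint passes its speed limit or range.

## Working session

There is one attempt and no reset: what is moved stays moved. The work goes in short steps, Python scripts to look and compute and a shell command to move; the robot and the scene stay as the last step left them, time stands still between calls to the robot, and variables do not carry over. Pictures are saved under pics/ and viewed, and the job is handed in when it is done.

```bash
ls; mkdir -p pics; python3 - <<'E'
from rig import *
import cv2
s=state(); print(s)
for n in ("side","top"):
    c=camera(n); cv2.imwrite(f"pics/{n}0.png",c["pixels"])
    print(n,c["fx"],c["fy"],c["cx"],c["cy"],c["R"],c["t"])
    for th in ("lamp","holder","short_lamp","bottle","beaker","lamp_nose","lamp_tail","rail_nose_end","rail_tail_end","plunger"):
        try:
            print(th,[(d["conf"],[round(v) for v in d["location"]]) for d in spot_point(th,c)][:4])
        except Exception as e: print(th,e)
E
```

```text
pics
{'time': 0.0, 'joints': array([-1.25657405e+00,  3.14017147e-01,  4.49618371e-02,  1.30360674e+00,
        1.40662392e-06,  1.43119458e+00]), 'joint_vel': array([ 0.00024162, -0.00058048,  0.00101823, -0.00109512,  0.00143272,
       -0.00052383]), 'joint_torque': array([-4.14792203e-04, -4.80628788e+01,  2.98531884e+01,  1.93266990e-02,
       -3.57485497e-06, -6.14897520e-07]), 'tcp_pos': array([ 251.91105257, -516.29968991,  230.39234534]), 'tool_rot': array([-9.29367566e-04,  9.74365319e-01,  2.24969675e-01, -8.06441462e-05]), 'wrist_force': array([0.81508293, 0.40104827, 0.03496141]), 'ft_torque': array([ 0.00841887, -0.02652622, -0.0481492 ]), 'width': 85.4007476495705}
side 502.0496761479667 502.0496761479667 318.71304459432207 192.53673756846922 [[ 0.99951783 -0.02778635  0.0138577 ]
 [-0.00584993 -0.60682362 -0.79481499]
 [ 0.03049418  0.79435068 -0.60669358]] [-588.22567362    2.27657449 1142.1753742 ]
lamp [(0.84, [467, -385, -2]), (0.8, [364, -225, 0]), (0.77, [581, -279, 4]), (0.74, [730, -364, -2])]
holder [(0.93, [534, 154, 1])]
short_lamp [(0.97, [560, -72, 0])]

[... 626 characters left out ...]
[ 0.10904193  0.02757484 -0.99365461]] [ -30.50739635  590.42380554 1047.11635716]
lamp [(0.82, [738, -370, 2]), (0.64, [580, -275, -1]), (0.61, [460, -385, 0]), (0.58, [362, -225, 3])]
holder []
short_lamp [(0.6, [557, -76, 2])]
bottle [(0.84, [748, 36, 2])]
beaker [(0.76, [748, -138, -1])]
lamp_nose [(0.94, [791, -337, 13]), (0.68, [500, -328, 19]), (0.68, [309, -265, 18]), (0.67, [637, -302, 18])]
lamp_tail [(0.9, [413, -186, 20]), (0.89, [522, -252, 16]), (0.84, [432, -440, 14]), (0.82, [675, -389, 14])]
rail_nose_end [(0.81, [636, 139, 7])]
rail_tail_end [(0.64, [388, 176, 7])]
plunger it knows: beaker, bottle, holder, lamp, lamp_nose, lamp_tail, rail_nose_end, rail_tail_end, short_lamp
```

View pics/side0.png

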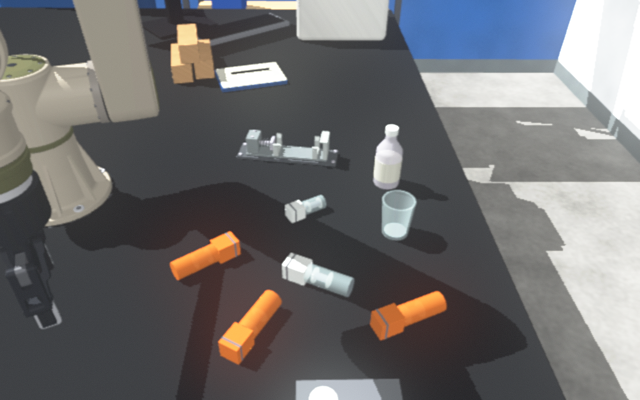

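View pics/top0.png

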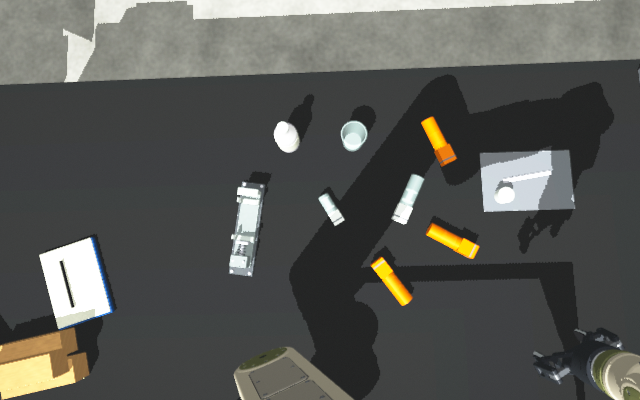

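The candidates in the side image are the orange lamps at (205,257), (250,325) and (408,314), the short clear lamp at (305,208), and the long white/clear lamp at (317,275). The last one matches the description. Next I'll crop in close on it and on the holder, with the model projected over the picture.

```bash
cat > h.py <<'E'
from rig import *
import numpy as np, cv2
def proj(c,P):
    P=np.atleast_2d(P).astype(float); q=P@np.array(c["R"]).T+np.array(c["t"])
    return np.c_[c["fx"]*q[:,0]/q[:,2]+c["cx"], c["fy"]*q[:,1]/q[:,2]+c["cy"]]
def crop(c,ctr,half,scale,draw=None):
    im=c["pixels"]; x0,y0=int(ctr[0]-half[0]),int(ctr[1]-half[1])
    x0=max(x0,0);y0=max(y0,0)
    s=cv2.resize(im[y0:y0+2*half[1],x0:x0+2*half[0]].copy(),None,fx=scale,fy=scale,interpolation=cv2.INTER_CUBIC)
    if draw:
        for P,col,closed in draw:
            p=(proj(c,P)-[x0,y0]+0.5)*scale
            cv2.polylines(s,[np.round(p).astype(int)],closed,col,1,cv2.LINE_AA)
    return s
def frame(o,yaw):
    d=np.array([np.cos(yaw),np.sin(yaw),0]); l=np.array([-np.sin(yaw),np.cos(yaw),0])
    return lambda x,y,z: np.array(o)+x*d+y*l+np.array([0,0,z])
E
python3 - <<'E'
from h import *
H=frame([533.2,152.9,0],-0.154); L=frame([579.5,-276.5,0],-0.415)
for n in ("side","top"):
    c=camera(n)
    h=proj(c,H(-20,0,20))[0]; l=proj(c,L(0,0,18))[0]
    rail=[H(103,32,8),H(103,-32,8),H(-147,-32,8),H(-147,32,8)]
    wall=[H(66,26,65),H(66,-26,65),H(58,-26,65),H(58,26,65)]
    hs=[H(-127,-10,56),H(-97,-10,56),H(-97,10,56),H(-127,10,56)]
    out=cv2.hconcat([crop(c,h,(65,75),6,[(rail,(0,0,255),True)]),])
    cv2.imwrite(f"pics/{n}_h.png",cv2.resize(out,None,fx=.65,fy=.65) if 0 else out[:600,:780] if n=="x" else cv2.resize(out,(520,600)))
    blk=[L(-65,18,36),L(-20,18,36),L(-20,-18,36),L(-65,-18,36)]
    gl=[L(-20,18,18),L(65,18,18),L(65,-18,18),L(-20,-18,18)]
    cv2.imwrite(f"pics/{n}_l.png",crop(c,l,(50,45),6,[(blk,(0,0,255),True),(gl,(0,255,0),True)]))
E
```

```text
(no output)
```

View pics/side_h.png

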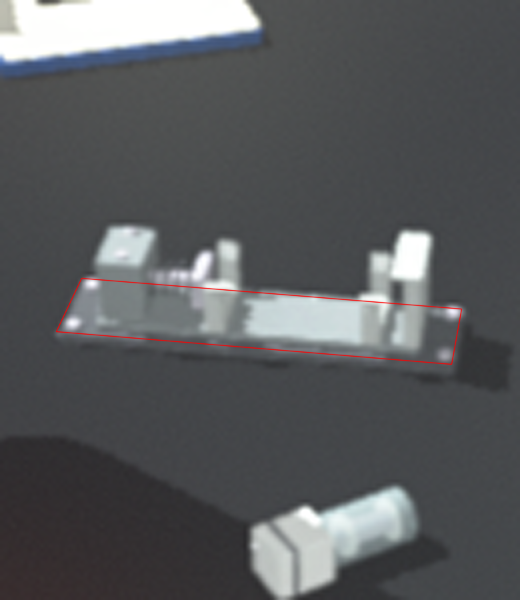

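View pics/top_h.png

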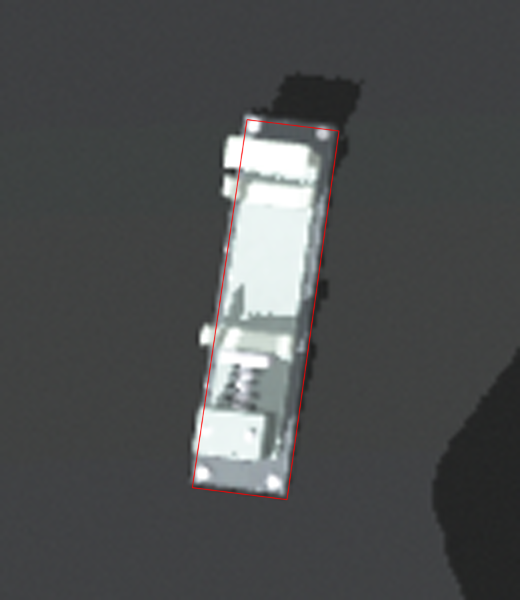

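View pics/side_l.png

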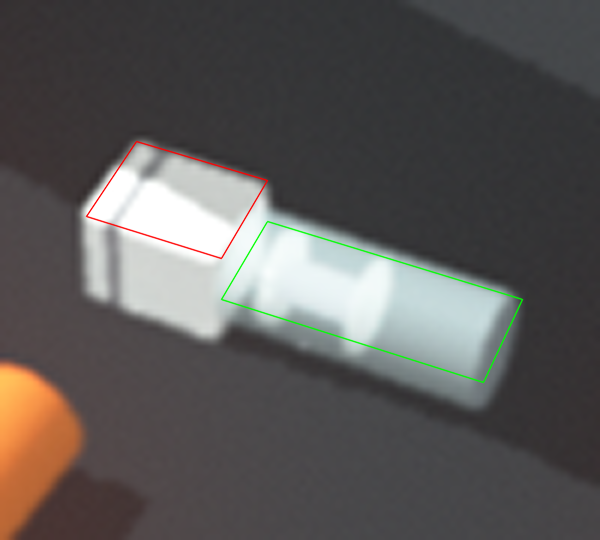

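View pics/top_l.png

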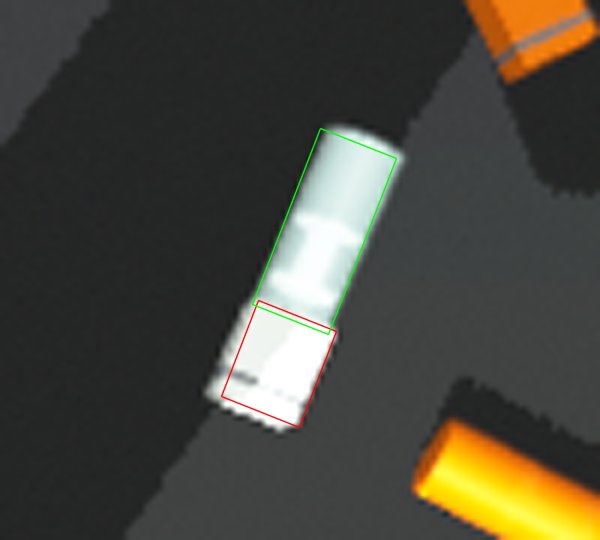

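The rail and lamp outlines fit to about 1 px. The lamp is the white/clear one at side (317,275), with the socket towards the robot. Next I'll fit the carriage offset d.

```bash
python3 - <<'E'
from h import *
H=frame([533.2,152.9,0],-0.154)
for n in ("side","top"):
    c=camera(n); h=proj(c,H(-20,0,20))[0]
    outs=[]
    for d in (-8,0,8):
        rail=[H(103,32,8),H(103,-32,8),H(-147,-32,8),H(-147,32,8)]
        wf=[H(58+d,26,65),H(58+d,-26,65)]
        hs=[H(-127+d,-25,56),H(-97+d,-25,56),H(-97+d,25,56),H(-127+d,25,56)]
        s1=[H(40+d,-20,40),H(52+d,-20,40)]; s2=[H(40+d,20,40),H(52+d,20,40)]
        s3=[H(-58+d,-20,40),H(-46+d,-20,40)]; s4=[H(-58+d,20,40),H(-46+d,20,40)]
        pf=[H(-60+d,16,46),H(-60+d,-16,46)]
        r=(0,0,255);b=(255,0,0)
        i=crop(c,h,(60,38) if n=="side" else (28,55),6 if n=="side" else 5,[(rail,(0,160,0),True),(wf,r,0),(hs,r,1),(s1,b,0),(s2,b,0),(s3,b,0),(s4,b,0),(pf,r,0)])
        outs.append(i)
    if n=="side":
        o=cv2.vconcat(outs); o=o[:, :]; 
        for k,i in enumerate(outs): cv2.imwrite(f"pics/side_d{k}.png",i)
    else: cv2.imwrite("pics/top_d.png",cv2.resize(cv2.hconcat(outs),(790,int(790/840*550))))
E
```

```text
(no output)
```

View pics/side_d1.png

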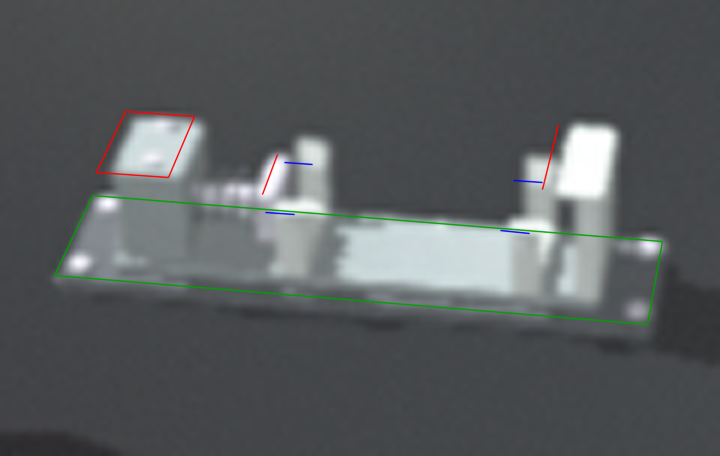

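View pics/top_d.png

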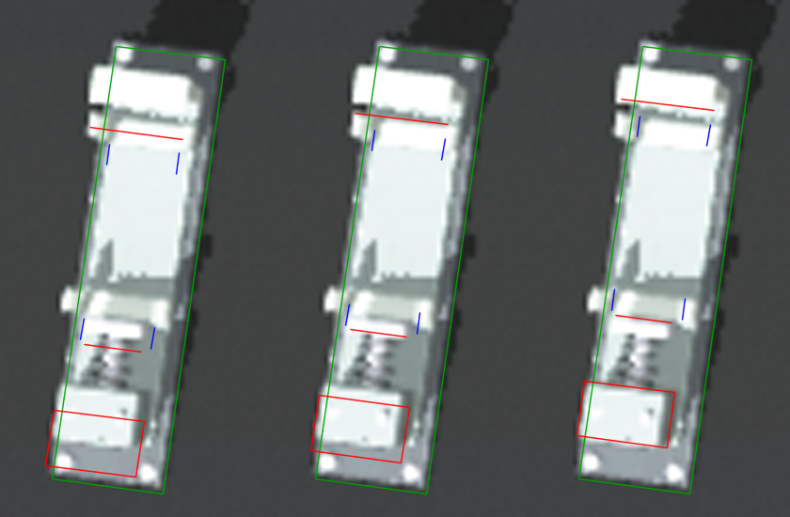

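View pics/side_d2.png

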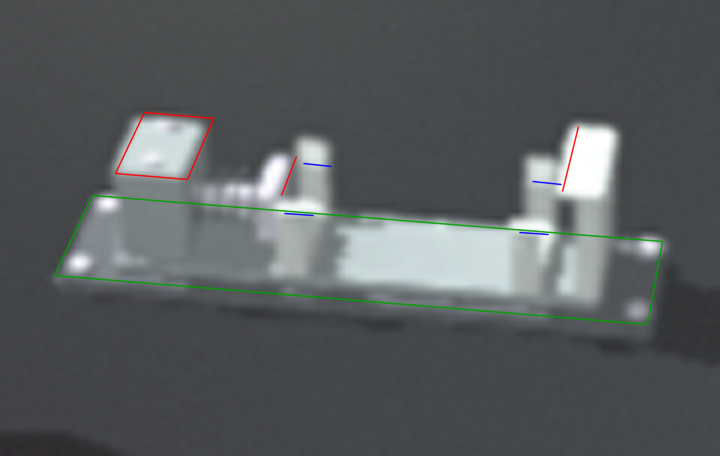

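```bash
cat > plan.py <<'E'
from h import *
from scipy.spatial.transform import Rotation as Ro
def tool():
    s=state(); q=s["tool_rot"]; return np.array(s["tcp_pos"]),Ro.from_quat([q[1],q[2],q[3],q[0]]),s
def target(yaw,pitch=0):  # tool z down, tool x at yaw (towards tail); pitch>0 lamp nose up
    return Ro.from_matrix(np.array([[np.cos(yaw),np.sin(yaw),0],[np.sin(yaw),-np.cos(yaw),0],[0,0,-1]]).T.T)*Ro.from_rotvec([0,-pitch,0])
def delta(p,R):
    """total shift (share of .2m, in present tool axes) and rotvec (share of pi, present tool axes)"""
    p0,R0,s=tool()
    sh=R0.inv().apply(np.array(p)-p0); rv=(R0.inv()*R).as_rotvec()
    print("t",round(s["time"],2),"tcp",p0.round(1),"w",round(s["width"],1),"F",np.round(s["wrist_force"],1))
    print("shift mm",sh.round(1),"share",(sh/200).round(4),"turn share",(rv/np.pi).round(4),"deg",np.degrees(rv).round(1))
E
python3 - <<'E'
from plan import *
L=frame([579.5,-276.5,0],-0.415)
delta(L(0,0,120),target(np.pi-0.415))
delta(L(0,0,1),target(np.pi-0.415))
E
```

```text
t 1.2 tcp [ 252.1 -516.8  231.3] w 85.4 F [-0.4 -1.1 -0. ]
shift mm [399.7 -72.5 111.3] share [ 1.9983 -0.3624  0.5565] turn share [-0.      0.     -0.7235] deg [  -0.     0.  -130.2]
t 1.2 tcp [ 252.1 -516.8  231.3] w 85.4 F [-0.4 -1.1 -0. ]
shift mm [399.7 -72.5 230.3] share [ 1.9984 -0.3625  1.1515] turn share [-0.      0.     -0.7235] deg [  -0.     0.  -130.2]
```

```bash
python3 -m crank '[0.18,-0.033,0.03,0,0,0, 0.18,-0.033,0.03,0,0,0, 0.18,-0.033,0.03,0,0,0, 0.18,-0.033,0.03,0,0,0, 0.18,-0.033,0.03,0,0,0, 0.18,-0.033,0.03,0,0,0, 0.18,-0.033,0.03,0,0,0, 0.18,-0.033,0.03,0,0,0, 0.18,-0.033,0.03,0,0,0, 0.18,-0.033,0.03,0,0,0, 0.18,-0.033,0.03,0,0,0]' 1 60
python3 -m crank '[0,0,0,0,0,-0.038, 0,0,0,0,0,-0.038, 0,0,0,0,0,-0.038, 0,0,0,0,0,-0.038, 0,0,0,0,0,-0.038, 0,0,0,0,0,-0.038, 0,0,0,0,0,-0.038, 0,0,0,0,0,-0.038, 0,0,0,0,0,-0.038, 0,0,0,0,0,-0.038, 0,0,0,0,0,-0.038, 0,0,0,0,0,-0.038, 0,0,0,0,0,-0.038, 0,0,0,0,0,-0.038, 0,0,0,0,0,-0.038, 0,0,0,0,0,-0.038, 0,0,0,0,0,-0.038, 0,0,0,0,0,-0.038, 0,0,0,0,0,-0.038]'
python3 - <<'E'
from plan import *
L=frame([579.5,-276.5,0],-0.415)
delta(L(0,0,80),target(np.pi-0.415))
for n in("side","top"):
    c=camera(n); l=proj(c,L(0,0,18))[0]; s=crop(c,l,(60,55),5); cv2.imwrite(f"pics/{n}_a.png",s)
E
```

```text
time: 2.12
tcp_pos: [577.5, -276.7, 165.1]
tool_rot: [0.0, 0.974, 0.225, 0.0]
wrist_force: [-0.2, -0.6, 0.1]
width: 85.2
time: 3.7
tcp_pos: [576.2, -278.0, 165.2]
tool_rot: [-0.0, 0.205, 0.979, -0.0]
wrist_force: [-1.1, -0.2, 0.2]
width: 85.3
t 3.7 tcp [ 576.2 -278.   165.2] w 85.3 F [-1.1 -0.2  0.2]
shift mm [-2.4  2.7 85.2] share [-0.0122  0.0135  0.4262] turn share [-0.     -0.      0.0004] deg [-0.  -0.   0.1]
```

View pics/side_a.png

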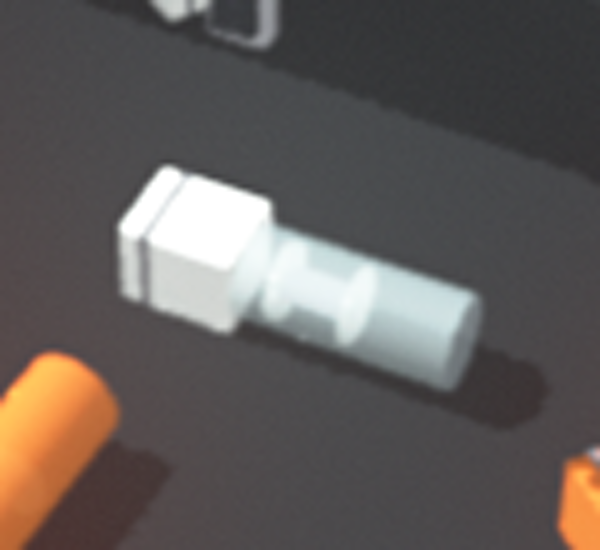

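View pics/top_a.png

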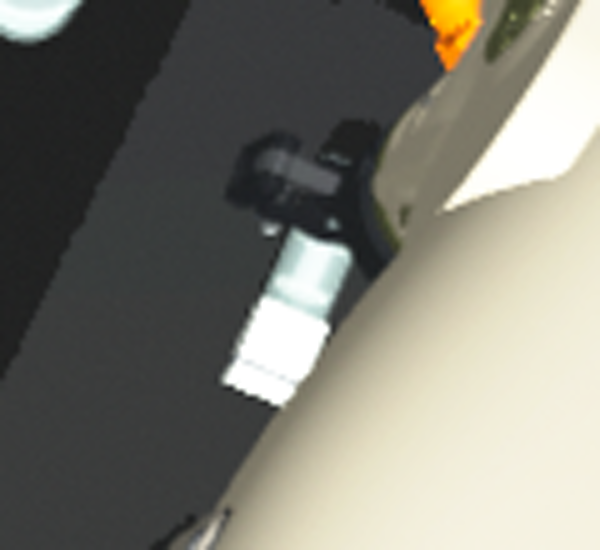

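```bash
python3 -m crank '[-0.006,0.007,0.12,0,0,0, -0.006,0.007,0.12,0,0,0, 0,0,0.12,0,0,0, 0,0,0.12,0,0,0, 0,0,0.12,0,0,0, 0,0,0.08,0,0,0, 0,0,0.06,0,0,0, 0,0,0.05,0,0,0, 0,0,0.03,0,0,0, 0,0,0.015,0,0,0, 0,0,0,0,0,0]' 
python3 - <<'E'
from plan import *
L=frame([579.5,-276.5,0],-0.415)
delta(L(0,0,1),target(np.pi-0.415))
E
```

```text
time: 4.72
tcp_pos: [579.6, -276.5, -1.8]
tool_rot: [0.0, 0.209, 0.978, -0.0]
wrist_force: [-0.1, 0.5, 0.7]
width: 85.7
t 4.72 tcp [ 579.6 -276.5   -1.8] w 85.7 F [-0.1  0.5  0.7]
shift mm [ 0.1 -0.  -2.8] share [ 0.0004 -0.0002 -0.0138] turn share [-0.      0.     -0.0017] deg [-0.   0.  -0.3]
```

```bash
python3 -m crank '[0,0,-0.02,0,0,0, 0,0,0,0,0,0, 0,0,0,0,0,0, 0,0,0,0,0,0, 0,0,0,0,0,0, 0,0,0,0,0,0, 0,0,0,0,0,0, 0,0,0,0,0,0, 0,0,0,0,0,0, 0,0,0,0,0,0]' -1 60
python3 -m crank '[0,0,-0.05,0,0,0, 0,0,-0.1,0,0,0, 0,0,-0.1,0,0,0, 0,0,-0.1,0,0,0, 0,0,-0.1,0,0,0, 0,0,0,0,0,0, 0,0,0,0,0,0]'
python3 - <<'E'
from plan import *
L=frame([579.5,-276.5,0],-0.415)
delta(L(0,0,92),target(np.pi-0.415))
c=camera("side"); l=proj(c,L(0,0,108))[0]; s=crop(c,l,(75,60),5); cv2.imwrite("pics/side_b.png",s)
E
```

```text
time: 5.55
tcp_pos: [580.3, -276.9, 3.6]
tool_rot: [0.001, 0.208, 0.978, -0.0]
wrist_force: [-0.2, -0.4, 5.6]
width: 34.2
time: 6.13
tcp_pos: [580.2, -276.9, 93.6]
tool_rot: [0.001, 0.208, 0.978, -0.0]
wrist_force: [0.6, 0.1, -2.6]
width: 34.1
t 6.13 tcp [ 580.2 -276.9   93.6] w 34.1 F [ 0.6  0.1 -2.6]
shift mm [0.8 0.1 1.6] share [0.0042 0.0003 0.008 ] turn share [-0.0001  0.0008 -0.0014] deg [-0.   0.1 -0.3]
```

View pics/side_b.png

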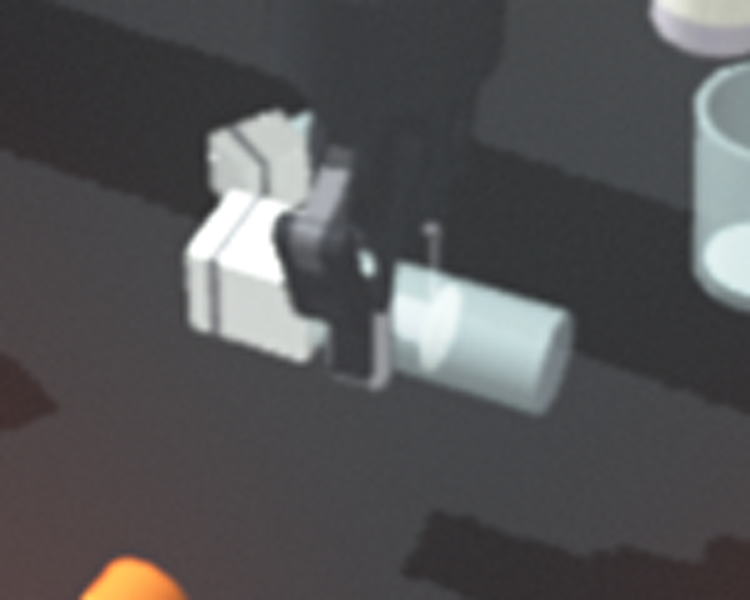

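```bash
cat >> plan.py <<'E'
HO=[533.2,152.9,0]; HY=-0.154; D=6.5
def lampT(u,z,th,v=0,gx=65.8,gz=3.6,d=None,go=True):
    H=frame(HO,HY); d=D if d is None else d
    uu=u+gx*np.cos(th)-gz*np.sin(th); zz=z+gx*np.sin(th)+gz*np.cos(th)
    p=H(uu+d,v,zz); R=target(np.pi+HY,th)
    if go: delta(p,R)
    return p,R
def where(gx=65.8,gz=3.6):
    p,R,s=tool(); dx=R.apply([1,0,0]); dz=R.apply([0,0,1])
    T=p+dx*gx+dz*gz; c,sn=np.cos(HY),np.sin(HY)
    N=T-dx*130
    for nm,q in(("tailbot",T),("nosebot",N)):
        r=q-HO; print(nm,"u",round(c*r[0]+sn*r[1]-D,1),"v",round(-sn*r[0]+c*r[1],1),"z",round(q[2],1))
    print("yaw err deg",np.degrees(np.arctan2(-dx[1],-dx[0])-HY).round(2),"t",round(s["time"],2),"w",round(s["width"],1),"F",np.round(s["wrist_force"],1))
E
python3 - <<'E'
from plan import *
lampT(-42,100,0); lampT(-42,100,0.4)
E
```

```text
t 6.18 tcp [ 579.3 -276.3   92.1] w 34.4 F [-0.3 -0.4 -1.9]
shift mm [187.7 381.2 -11.5] share [ 0.9387  1.9058 -0.0575] turn share [-0.     -0.     -0.0845] deg [ -0.   -0.  -15.2]
t 6.18 tcp [ 579.3 -276.3   92.1] w 34.4 F [-0.3 -0.4 -1.9]
shift mm [194.1 379.4 -36.8] share [ 0.9706  1.8972 -0.1842] turn share [-0.0169 -0.1266 -0.0834] deg [ -3.  -22.8 -15. ]
```

```bash
python3 -m crank '[0,0,-0.1,0,0,0, 0,0,-0.15,0,0,0, 0.078,0.159,0,0,0,0, 0.078,0.159,0,0,0,0, 0.078,0.159,0,0,0,0, 0.078,0.159,0,0,0,0, 0.078,0.159,0,0,0,0, 0.078,0.159,0,0,0,0, 0.078,0.159,0,0,0,0, 0.078,0.159,0,0,0,0, 0.078,0.159,0,0,0,0, 0.078,0.159,0,0,0,0, 0.078,0.159,0,0,0,0, 0.078,0.159,0,0,0,0]'
python3 -m crank '[0,0,0,0,0,-0.028, 0,0,0,0,0,-0.028, 0,0,0,0,0,-0.0285, 0,0,0,0,0,0, 0,0,0,0,0,0]'
python3 - <<'E'
from plan import *
where()
lampT(-42,100,0); lampT(-42,100,0.4)
H=frame(HO,HY)
for n in("side","top"):
    c=camera(n); l=proj(c,H(0,0,80))[0]; s=crop(c,l,(75,60),5); cv2.imwrite(f"pics/{n}_c.png",s)
E
```

```text
time: 7.35
tcp_pos: [562.4, 149.9, 140.3]
tool_rot: [-0.002, 0.208, 0.978, -0.001]
wrist_force: [0.9, -0.4, -1.4]
width: 34.4
time: 7.77
tcp_pos: [562.9, 148.3, 140.7]
tool_rot: [-0.001, 0.078, 0.997, -0.0]
wrist_force: [-0.0, 0.8, -2.3]
width: 34.2
tailbot u -42.2 v 0.2 z 137.3
nosebot u 87.8 v -0.1 z 136.9
yaw err deg -0.14 t 7.77 w 34.2 F [-0.   0.8 -2.3]
t 7.77 tcp [562.9 148.3 140.7] w 34.2 F [-0.   0.8 -2.3]
shift mm [-0.3  0.  37.1] share [-1.500e-03  1.000e-04  1.854e-01] turn share [-0.0003 -0.0009 -0.0008] deg [-0.1 -0.2 -0.1]
t 7.77 tcp [562.9 148.3 140.7] w 34.2 F [-0.   0.8 -2.3]
shift mm [ 6.4 -0.  11.8] share [ 0.0318 -0.0001  0.0588] turn share [-0.0004 -0.1282 -0.0007] deg [ -0.1 -23.1  -0.1]
```

View pics/side_c.png

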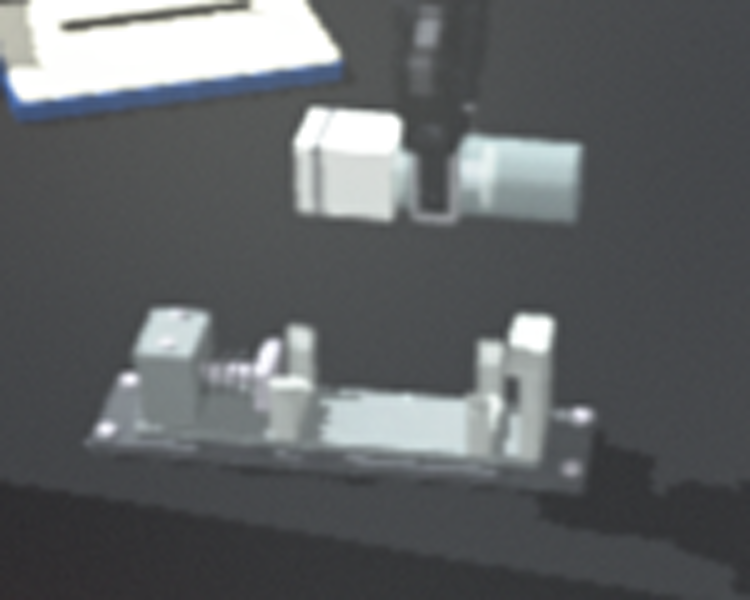

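View pics/top_c.png

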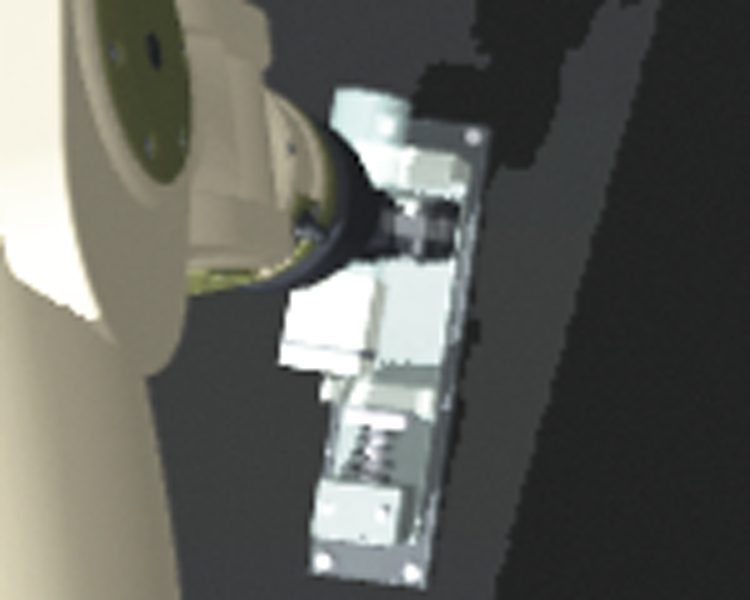

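```bash
python3 -m crank '[0,0,0,0,-0.032,0, 0,0,0,0,-0.032,0, 0,0,0,0,-0.032,0, 0,0,0,0,-0.0315,0, 0.05,0,0.058,0,0,0, 0,0,0,0,0,0]'
cat >> plan.py <<'E'
def overlay(tag,half=(70,58),sc=5,gx=65.8,gz=3.6,gy=0):
    p,R,s=tool(); H=frame(HO,HY)
    P=lambda x,y,z: p+R.apply([gx-65-x-0, y+gy, gz-z])
    a=[P(-65,18,36),P(-20,18,36),P(-20,-18,36),P(-65,-18,36)]
    a2=[P(-65,-18,36),P(-65,-18,0),P(-65,18,0),P(-65,18,36)]
    a3=[P(-65,-18,0),P(-20,-18,0),P(-20,18,0),P(-65,18,0)]
    t=np.linspace(0,2*np.pi,30); b=[P(65,18*np.cos(k),18+18*np.sin(k)) for k in t]
    d=D
    rail=[H(103,32,8),H(103,-32,8),H(-147,-32,8),H(-147,32,8)]
    lip=[H(58+d,26,65),H(58+d,-26,65)]
    pf=[H(-60+d,16,46),H(-60+d,-16,46),H(-60+d,-16,22),H(-60+d,16,22)]
    for n in("side","top"):
        c=camera(n); l=proj(c,H(0,0,60))[0]
        r=(0,0,255);g=(0,200,0)
        cv2.imwrite(f"pics/{n}_{tag}.png",crop(c,l,half,sc,[(a,r,1),(a2,r,1),(a3,r,1),(b,r,1),(rail,g,1),(lip,g,0),(pf,g,1)]))
        cv2.imwrite(f"pics/{n}_{tag}_raw.png",crop(c,l,half,sc))
E
python3 - <<'E'
from plan import *
where()
lampT(-42,60,0.4)
overlay("e")
E
```

```text
time: 8.37
tcp_pos: [554.1, 148.5, 124.1]
tool_rot: [0.195, 0.076, 0.978, -0.016]
wrist_force: [-2.0, -0.7, -3.0]
width: 34.2
tailbot u -44.5 v -1.1 z 95.5
nosebot u 75.5 v -1.1 z 145.4
yaw err deg 0.0 t 8.37 w 34.2 F [-2.  -0.7 -3. ]
t 8.37 tcp [554.1 148.5 124.1] w 34.2 F [-2.  -0.7 -3. ]
shift mm [11.3  1.2 33.3] share [0.0566 0.0058 0.1667] turn share [-0.0005 -0.0019  0.    ] deg [-0.1 -0.3  0. ]
```

View pics/side_e.png

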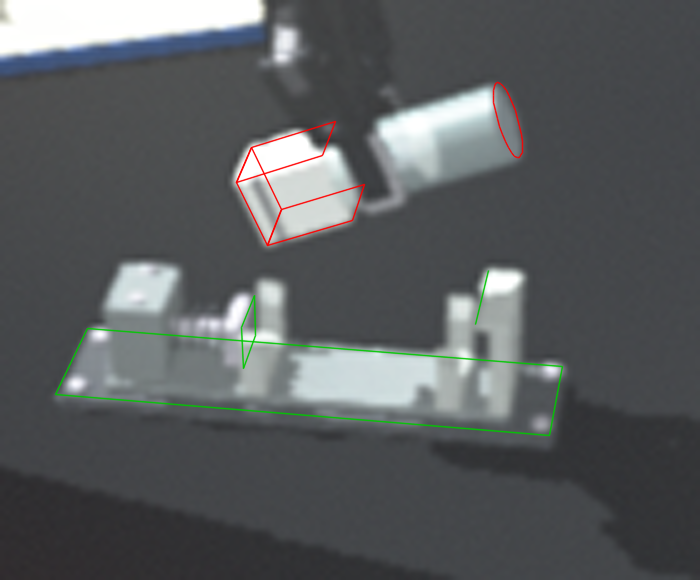

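View pics/top_e.png

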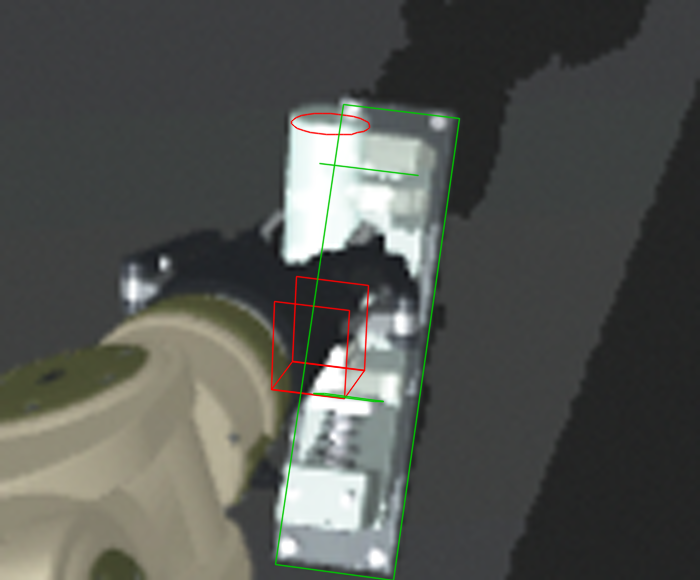

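```bash
python3 -m crank '[0.028,0.001,0.083,0,0,0, 0.028,0.001,0.083,0,0,0, 0,0,0,0,0,0, 0,0,0,0,0,0]'
python3 - <<'E'
from plan import *
for i in range(3):
    where(); camera("side")
lampT(-42,27,0.4,v=-0.8)
E
```

```text
time: 8.8
tcp_pos: [562.7, 148.6, 92.6]
tool_rot: [0.198, 0.076, 0.977, -0.016]
wrist_force: [-0.1, -0.3, -1.8]
width: 34.3
tailbot u -35.9 v 0.4 z 63.7
nosebot u 83.9 v 0.2 z 114.2
yaw err deg -0.06 t 8.8 w 34.3 F [-0.1 -0.3 -1.8]
tailbot u -35.3 v 0.7 z 64.5
nosebot u 84.4 v 0.5 z 115.2
yaw err deg -0.07 t 8.85 w 34.1 F [ 0.6  0.3 -1.2]
tailbot u -35.0 v 0.9 z 65.0
nosebot u 84.7 v 0.8 z 115.9
yaw err deg -0.06 t 8.9 w 33.9 F [ 1.   0.7 -1.4]
t 8.95 tcp [563.7 149.1  94.3] w 34.4 F [-0.7  0.2 -1.4]
shift mm [21.5 -1.8 32.6] share [ 0.1073 -0.0088  0.1628] turn share [ 0.0001  0.0008 -0.0003] deg [ 0.   0.2 -0.1]
```

```bash
python3 -m crank '[0.036,-0.002,0.054,0,0,0, 0.036,-0.002,0.054,0,0,0, 0.036,-0.002,0.054,0,0,0, 0,0,0,0,0,0, 0,0,0,0,0,0, 0,0,0,0,0,0]'
python3 - <<'E'
from plan import *
where(); 
overlay("f"); where()
lampT(-60,25,0.4,v=-0.5)
E
```

```text
time: 9.45
tcp_pos: [556.0, 149.2, 56.0]
tool_rot: [0.199, 0.076, 0.977, -0.015]
wrist_force: [0.6, 0.5, -1.5]
width: 34.1
tailbot u -42.5 v -0.1 z 26.9
nosebot u 77.1 v -0.2 z 77.8
yaw err deg -0.02 t 9.45 w 34.1 F [ 0.6  0.5 -1.5]
tailbot u -42.4 v -0.1 z 27.0
nosebot u 77.2 v -0.2 z 78.0
yaw err deg -0.03 t 9.55 w 34.6 F [ 0.4  0.5 -1.6]
t 9.55 tcp [556.1 149.2  56.1] w 34.6 F [ 0.4  0.5 -1.6]
shift mm [17.  -0.4 -4.9] share [ 0.0848 -0.0019 -0.0243] turn share [ 0.0002  0.001  -0.0001] deg [ 0.   0.2 -0. ]
```

View pics/side_f.png

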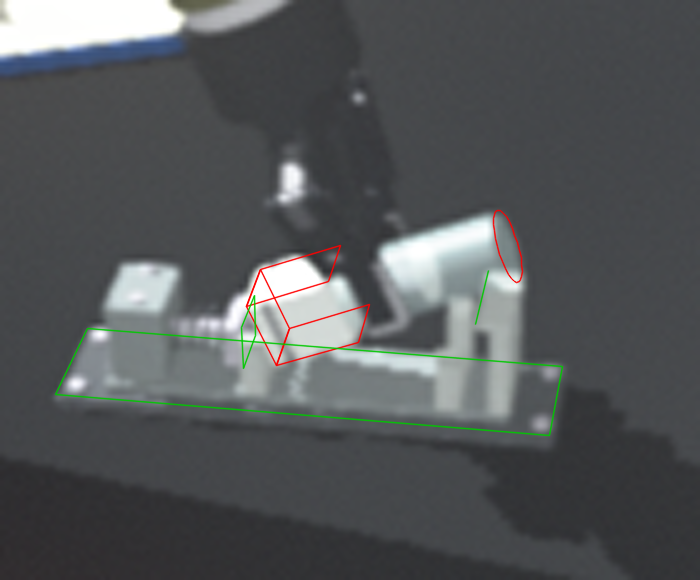

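View pics/top_f.png

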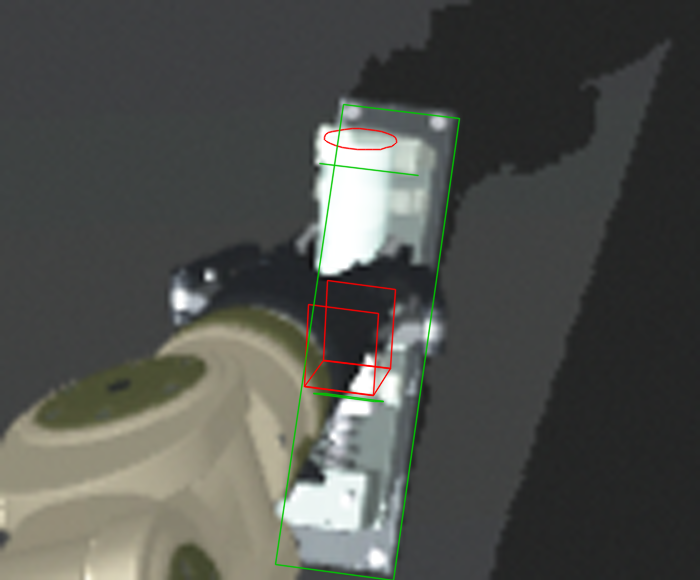

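```bash
python3 -m crank '[0.022,0,-0.009,0,0,0, 0.022,0,-0.009,0,0,0, 0,0,0,0,0,0, 0,0,0,0,0,0]'
python3 - <<'E'
from plan import *
where()
E
python3 -m crank '[0.022,0,-0.009,0,0,0, 0.022,0,-0.009,0,0,0, 0,0,0,0,0,0, 0,0,0,0,0,0]'
python3 - <<'E'
from plan import *
where(); s=state(); print(s["ft_torque"])
lampT(-68,25,0.4,v=-0.2)
E
```

```text
time: 9.88
tcp_pos: [546.3, 150.6, 55.5]
tool_rot: [0.2, 0.075, 0.977, -0.015]
wrist_force: [3.6, -0.7, -0.9]
width: 33.8
tailbot u -52.3 v -0.3 z 26.4
nosebot u 67.3 v -0.3 z 77.4
yaw err deg -0.01 t 9.88 w 33.8 F [ 3.6 -0.7 -0.9]
time: 10.22
tcp_pos: [537.3, 152.0, 55.5]
tool_rot: [0.2, 0.076, 0.977, -0.015]
wrist_force: [5.3, -0.8, -0.0]
width: 34.3
tailbot u -61.5 v -0.2 z 26.3
nosebot u 58.1 v -0.3 z 77.4
yaw err deg -0.03 t 10.22 w 34.3 F [ 5.3 -0.8 -0. ]
[-0.21188433 -0.63460909  0.0695317 ]
t 10.22 tcp [537.3 152.   55.5] w 34.3 F [ 5.3 -0.8 -0. ]
shift mm [ 6.5  0.  -1.1] share [ 0.0326  0.0002 -0.0056] turn share [ 0.0001  0.0012 -0.0001] deg [ 0.   0.2 -0. ]
```

```bash
python3 -m crank '[0.02,0,-0.0085,0,0,0, 0.02,0,-0.0085,0,0,0, 0.018,0,-0.0075,0,0,0, 0,0,0,0,0,0, 0,0,0,0,0,0]'
python3 - <<'E'
from plan import *
where()
E
python3 -m crank '[0.003,0,0.033,0,0.0318,0, 0.003,0,0.033,0,0.0318,0, 0,0,0,0,0,0, 0,0,0,0,0,0]'
python3 - <<'E'
from plan import *
where(); s=state(); print(s["ft_torque"])
overlay("g")
lampT(-76,23,0.,v=-0.2)
E
```

```text
time: 10.63
tcp_pos: [526.4, 153.7, 56.3]
tool_rot: [0.201, 0.076, 0.976, -0.015]
wrist_force: [8.3, -2.8, -0.4]
width: 34.5
tailbot u -72.4 v -0.2 z 27.0
nosebot u 47.0 v -0.3 z 78.4
yaw err deg -0.07 t 10.63 w 34.5 F [ 8.3 -2.8 -0.4]
time: 10.97
tcp_pos: [531.5, 152.8, 42.8]
tool_rot: [0.103, 0.077, 0.992, -0.008]
wrist_force: [7.9, -2.2, 0.4]
width: 34.6
tailbot u -71.8 v -0.3 z 25.8
nosebot u 55.4 v -0.5 z 52.4
yaw err deg -0.11 t 10.97 w 34.6 F [ 7.9 -2.2  0.4]
[-0.27707457 -1.30396038  0.0998849 ]
t 11.07 tcp [530.5 153.   42.8] w 34.3 F [ 7.6 -1.9  0.2]
shift mm [ 4.4  0.1 15.6] share [0.0218 0.0005 0.0782] turn share [ 0.0001  0.0657 -0.0004] deg [ 0.  11.8 -0.1]
```

View pics/side_g.png

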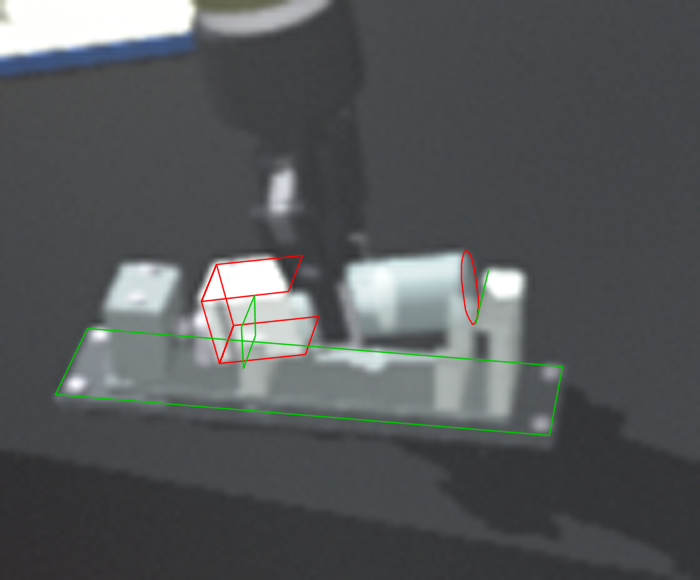

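```bash
python3 -m crank '[0.025,0,-0.005,0,0,0, 0,0,0.033,0,0.0318,0, 0,0,0,0,0,0]'
python3 - <<'E'
from plan import *
where()
lampT(-76,22.5,0.,v=-0.2)
E
```

```text
time: 11.32
tcp_pos: [527.1, 152.8, 35.3]
tool_rot: [0.051, 0.078, 0.996, -0.005]
wrist_force: [10.2, -4.5, -1.8]
width: 34.2
tailbot u -77.6 v -0.9 z 24.9
nosebot u 51.7 v -1.1 z 38.3
yaw err deg -0.08 t 11.32 w 34.2 F [10.2 -4.5 -1.8]
t 11.32 tcp [527.1 152.8  35.3] w 34.2 F [10.2 -4.5 -1.8]
shift mm [-1.4  0.8  9.4] share [-0.0068  0.0042  0.0468] turn share [-0.0004  0.0327 -0.0005] deg [-0.1  5.9 -0.1]
```

```bash
python3 -m crank '[0,0.001,0.023,0,0.0165,0, 0,0.001,0.022,0,0.0162,0, 0,0,0,0,0,0, 0,0,0,0,0,0]'
python3 - <<'E'
from plan import *
where()
overlay("i"); where()
lampT(-76,22,0.,v=0)
E
```

```text
time: 11.65
tcp_pos: [528.3, 153.7, 26.8]
tool_rot: [0.002, 0.077, 0.997, -0.0]
wrist_force: [7.6, -3.3, 0.2]
width: 34.3
tailbot u -77.3 v 0.1 z 22.9
nosebot u 52.7 v -0.0 z 23.5
yaw err deg -0.05 t 11.65 w 34.3 F [ 7.6 -3.3  0.2]
tailbot u -77.7 v 0.0 z 23.1
nosebot u 52.3 v -0.0 z 23.7
yaw err deg -0.03 t 11.75 w 34.5 F [ 9.  -1.7  0. ]
t 11.75 tcp [527.9 153.7  27. ] w 34.5 F [ 9.  -1.7  0. ]
shift mm [-1.7 -0.   1.4] share [-0.0085 -0.      0.0071] turn share [ 0.0001  0.0016 -0.0002] deg [ 0.   0.3 -0. ]
```

View pics/side_i.png

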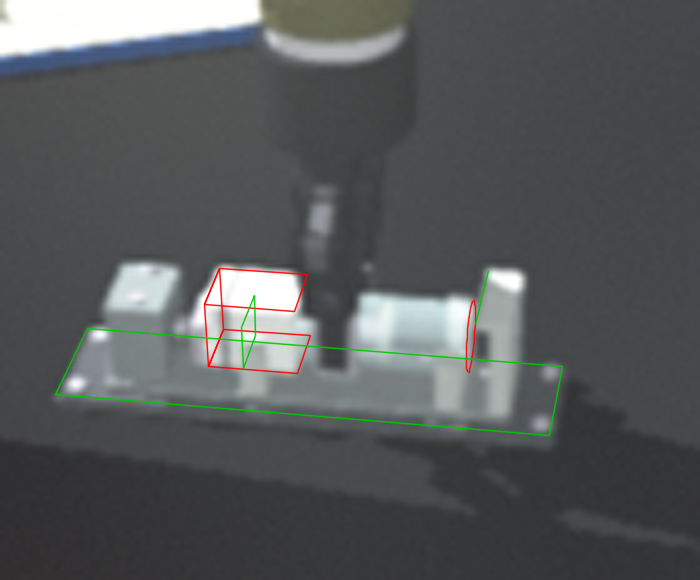

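View pics/top_i_raw.png

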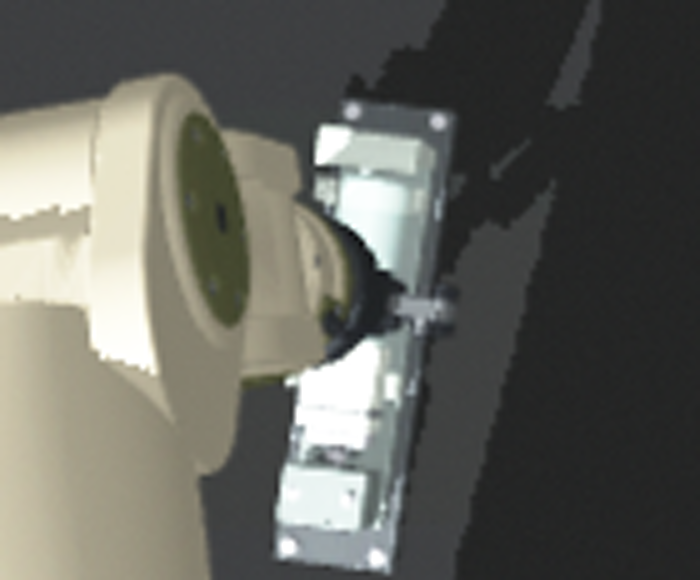

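```bash
python3 -m crank '[-0.02,0,0.005,0,0,0, -0.02,0,0,0,0,0, -0.02,0,0,0,0,0, -0.005,0,0,0,0,0, 0,0,0,0,0,0, 0,0,0,0,0,0]'
python3 - <<'E'
from plan import *
where()
overlay("j"); where()
E
```

```text
time: 12.25
tcp_pos: [538.6, 152.2, 25.7]
tool_rot: [0.001, 0.077, 0.997, 0.0]
wrist_force: [4.6, -0.3, 1.0]
width: 34.2
tailbot u -66.9 v 0.1 z 22.0
nosebot u 63.1 v 0.1 z 22.2
yaw err deg -0.02 t 12.25 w 34.2 F [ 4.6 -0.3  1. ]
tailbot u -67.0 v 0.1 z 22.0
nosebot u 63.0 v 0.1 z 22.3
yaw err deg -0.01 t 12.35 w 34.1 F [ 5.5 -1.   0.1]
```

View pics/side_j.png

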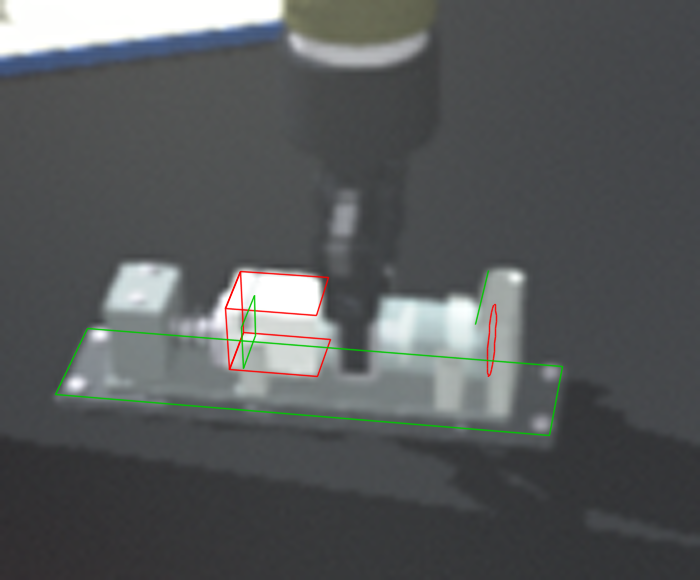

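```bash
python3 -m crank '[-0.01,0,0,0,0,0, -0.005,0,0,0,0,0, 0,0,0,0,0,0, 0,0,0,0,0,0]'
python3 -m crank '[-0.008,0,0,0,0,0, 0,0,0,0,0,0, 0,0,0,0,0,0, 0,0,0,0,0,0]'
python3 - <<'E'
from plan import *
where()
E
```

```text
time: 12.68
tcp_pos: [540.1, 151.9, 25.5]
tool_rot: [-0.0, 0.077, 0.997, 0.0]
wrist_force: [3.1, -1.1, 4.3]
width: 34.2
time: 13.02
tcp_pos: [540.6, 151.8, 25.4]
tool_rot: [-0.001, 0.077, 0.997, 0.0]
wrist_force: [0.0, 1.2, 8.1]
width: 34.5
tailbot u -64.9 v 0.0 z 22.0
nosebot u 65.1 v 0.1 z 21.7
yaw err deg 0.02 t 13.02 w 34.5 F [0.  1.2 8.1]
```

```bash
python3 -m crank '[0,0,0,0,0,0, 0,0,0,0,0,0, 0,0,0,0,0,0, 0,0,0,0,0,0, 0,0,0,0,0,0, 0,0,0,0,0,0, 0,0,0,0,0,0, 0,0,0,0,0,0]' 1
python3 - <<'E'
from plan import *
where(); overlay("k")
E
```

```text
time: 13.68
tcp_pos: [541.1, 151.4, 24.9]
tool_rot: [-0.001, 0.077, 0.997, 0.0]
wrist_force: [-0.1, -0.8, -0.1]
width: 85.7
tailbot u -64.2 v -0.2 z 21.5
nosebot u 65.8 v -0.3 z 21.2
yaw err deg -0.01 t 13.68 w 85.7 F [-0.1 -0.8 -0.1]
```

View pics/side_k.png

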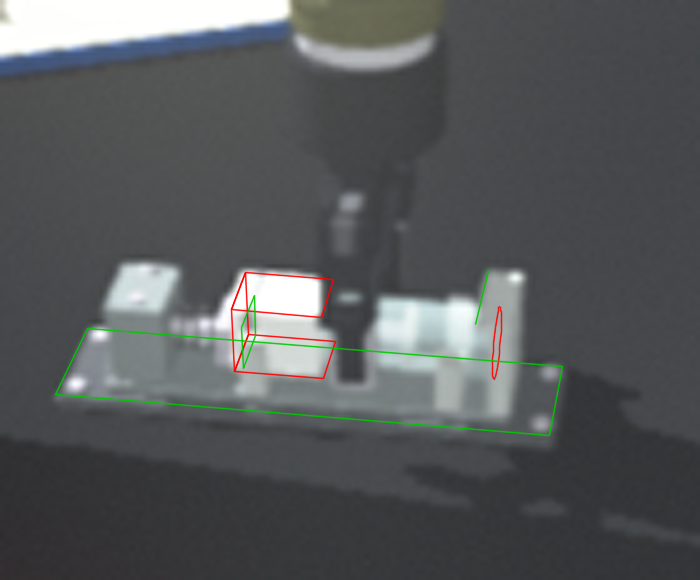

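View pics/top_k_raw.png

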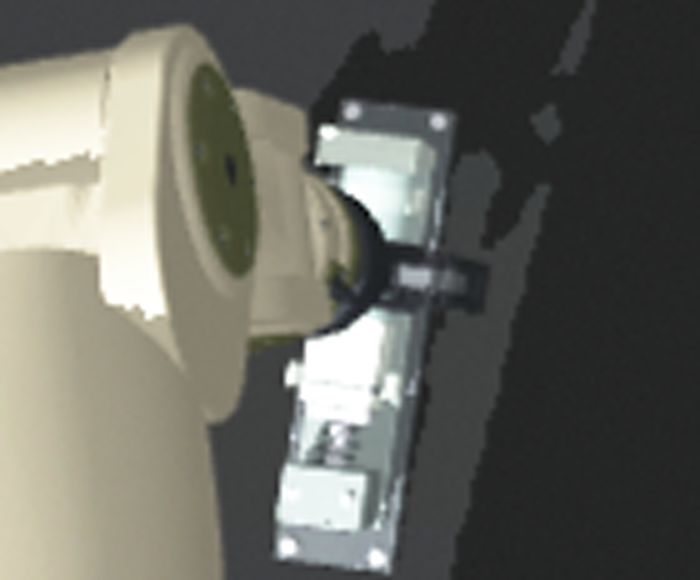

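```bash
python3 -m crank '[0,0,-0.04,0,0,0, 0,0,-0.1,0,0,0, 0,0,-0.15,0,0,0, 0,0,-0.18,0,0,0, 0,0,-0.18,0,0,0, 0,0,-0.18,0,0,0, 0,0,0,0,0,0]'
python3 - <<'E'
from plan import *
H=frame(HO,HY); d=D
rail=[H(103,32,8),H(103,-32,8),H(-147,-32,8),H(-147,32,8)]
P=lambda x,y,z:H(x+1+d,y,z+22)
a=[P(-65,18,36),P(-20,18,36),P(-20,-18,36),P(-65,-18,36)]; b=[P(-65,-18,36),P(-65,-18,0),P(-20,-18,0),P(-20,-18,36)]
for n in("side","top"):
    c=camera(n); l=proj(c,H(-20,0,30))[0]
    cv2.imwrite(f"pics/{n}_m.png",crop(c,l,(65,45),6,[(rail,(0,200,0),1),(a,(0,0,255),1),(b,(0,0,255),1)]) if n=="side" else crop(c,l,(60,55),5))
    for th in("lamp_nose","lamp_tail"):
        for q in spot_point(th,c):
            x=np.array(q["location"]); r=x-HO
            if abs(r[1])<120: print(n,th,q["conf"],"u",round(np.cos(HY)*r[0]+np.sin(HY)*r[1]-d,1),"v",round(-np.sin(HY)*r[0]+np.cos(HY)*r[1],1),"z",round(x[2],1))
E
```

```text
time: 14.37
tcp_pos: [545.4, 152.0, 199.7]
tool_rot: [0.005, 0.077, 0.997, 0.001]
wrist_force: [1.1, 0.6, 1.2]
width: 85.7
side lamp_nose 0.95 u 62.6 v -3.7 z 36.9
side lamp_tail 0.57 u -66.2 v 2.2 z 40.4
top lamp_nose 0.78 u 60.5 v -1.6 z 40.8
top lamp_nose 0.39 u -4.9 v 2.4 z 1.3
top lamp_tail 0.59 u -63.9 v -0.9 z 40.7
```

View pics/side_m.png

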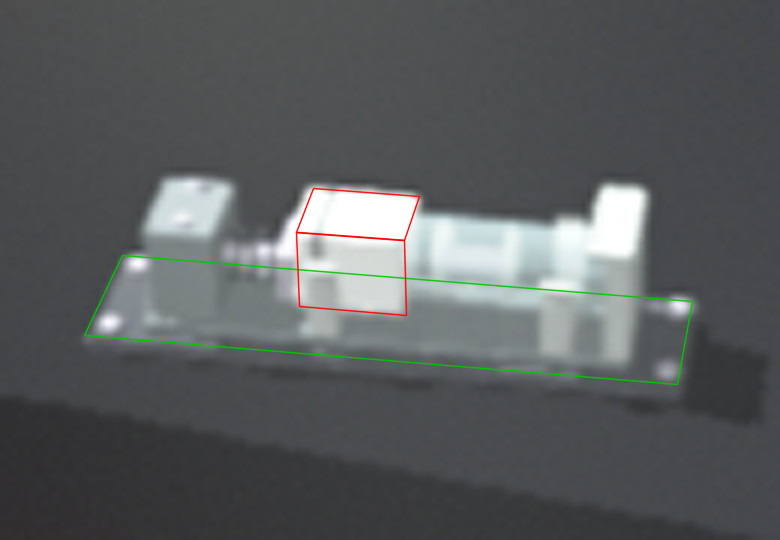

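View pics/top_m.png

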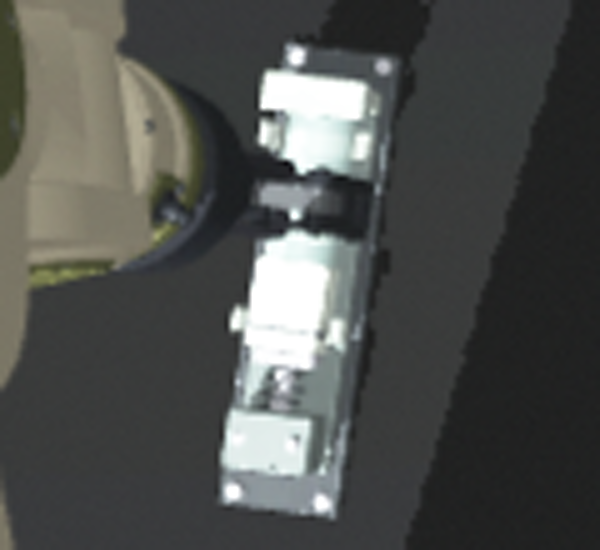

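```bash
python3 -c "
from rig import *
print(job_done())"
```

```text
the job is handed in; nothing more can be done
None
```

I fitted the long lamp into the holder, let go of it and handed the job in at about 14.5 s of the 48 s. The hand-in gives no verdict, so success rests on my own checks below.

**What I did:** I picked the long white/clear lamp, not the orange look-alikes or the short one, and gripped it at mid-length. I tilted it about 23° nose-up and pushed the pusher back with the socket end. Then I lowered the nose behind the lip and slid the lamp forward to the end wall. The carriage offset was about +6.5 mm, found by sight.

**What the last checks showed:**
- **Push force:** it rose as predicted, 5 N at about 10 mm and 8–10 N deeper. It dropped to 0 N along the rail as the nose met the wall.
- **Final pictures:** they show the lamp level in both saddles with the nose under the lip. The socket block matches the seated outline to about 1 mm. The gripper is open and clear, about 200 mm up.
- **Other objects:** no move went near the short lamp, bottle or beaker. I did not measure their positions again at the end.

**What disagreed:**
- **Nose position:** the networks put the nose 3–5 mm short of the wall and up to 3.7 mm off the centre line. That is within or close to their 4 mm error.
- **Grip slip:** just before release the lamp sat a few millimetres behind where the gripper pose implied, probably from slipping in the grip. The pictures after release showed it in place.

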